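# Snap the loaded hardware tray back into the pit chest

### The job

Take the grey hardware tray by its centre handle and carry it level, with the car parts staying in it, to the small black drawer chest; lower it into the bay in the chest's top, and once it stands on the two end catches press it down until both snap over its lugs and it is fully home. Keep pressing: finish while the gripper still pushes the tray firmly down in its bay (with some 10 N or more). Leave everything else on the bench where it is.

Things in the scene. Friction and masses are not known exactly. Their poses are not given: they have to be found in the camera images.
- tray_handle (a point): centre of the bar handle of the loose grey tray. The bar lies along the tray's long axis (this y; z up): 110 mm long, 14 mm wide (x), 20 mm high, its top 10 mm above this point, held by a post (8 x 14 mm) 48 mm either side of the middle; below it a 27 mm gap to the dividers. Tray 0.24 kg (x 0.8 to 1.25) plus about 0.22 kg of parts, not quite balanced
- tray_foot (a point): centre of the tray's underside, 82 mm below tray_handle, same axes
- tray: the tray, same point and axes as tray_foot: open box 200 mm (y) x 120 mm (x) x 40 mm high, 3 mm walls, a cross of dividers, handle top at 92 mm. From the middle of each end a flat lug 44 mm wide, 4 mm thick stands out 8.5 mm, its underside 28 mm above the tray's underside. It fits the bay either way round
- bay (a point): centre of the bay floor in the top of the fixed black two-drawer chest (330 mm in y, 190 in x, 132 high), 100 mm above the table; z up. The seated tray has its foot here and its long axis along this y, play 3 mm each side in x, 1.5 mm in y, handle centre 82 mm above this point. From 18 mm above the floor to the rim (32 mm) the walls slope 9 mm outward and lead the tray in
- bay_liner: the thin black rubber sheet that forms the bay's floor, 196 x 118 mm, 3 mm thick; its top is the level of bay
- catch_l (a joint): sprung steel catch, 36 mm wide, at the bay's +y end, its tip 45 mm above the floor; value = outward lean in rad: 0 at rest or snapped. The tray meets the catches with its foot 15 mm above the floor and rests there; 7 mm more takes a push of about 6 to 12 N beyond its weight, then the resistance vanishes, the tray drops to the floor and the catches spring back over the lugs
- catch_r (a joint): the same catch at the -y end of the bay
- motor_mid (a point): centre of a steel motor, 36 mm across, 52 mm long, 0.16 kg (x 0.7 to 1.3), lying in one compartment of the tray
- gear_mid (a point): centre of a white spur gear 45 mm across, 9 mm high, in another compartment
- shock_mid (a point): centre of a shock absorber 70 mm long, 16 mm thick, in another compartment
- pinion_mid (a point): centre of a brass pinion 20 mm across, 14 mm high, in the last compartment
- lipo: battery pack, black and blue block 47 x 138 x 25 mm, lying 0.11 m from the tray's centre on one long side of it (origin: centre of its underside); not to be disturbed
- wheel: toy-car wheel lying flat, 62 mm across, 26 mm high, beside the tray (origin: centre of its underside); not to be disturbed
- glue: small white glue bottle, 30 mm across, 75 mm high, standing beside the tray (origin: centre of its underside); not to be disturbed
- driver: hand driver 190 mm long with an aluminium handle, lying in front of the chest (origin: centre of its underside); not to be disturbed
- power_driver: pistol-shaped electric driver, about 140 x 140 x 42 mm, lying behind the chest (origin: centre of its underside); not to be disturbed
- spray: blue spray can, 52 mm across, 160 mm high, standing at the far middle of the mat (origin: centre of its underside); not to be disturbed

How it is judged:
By the outcome, as a careful person would: the job done as asked, in the order asked, and still so for the second after the job is handed in, while the arm keeps its last pose, push and grip.
It also fails if it takes over 51 s, if anything falls off the work surface, if the arm or the gripper's body presses on something with over 40 N, if the wrist force passes 120 N, or if a joint passes its speed limit or range.

### The arm

A 6-joint arm with a two-finger parallel gripper is mounted at the origin on the work surface. World frame = base frame: x ahead of the robot, y to its left, z up, the work surface at z = 0. Lengths are in m, angles in rad, forces in N, time in s.
With the tool pointing down it reaches from about 0.4 to 0.825 m from the base axis. Payload 7 kg.
Tool frame: the origin (TCP) lies at the very end of the fingers, on their centre line; the grasp point (between the pads) lies 19 mm behind it (arm.grasp_offset is the distance from the TCP to the grasp point, in m); z points along the fingers, y is the line along which they close (so a half turn about z gives the same grasp; the last joint's range is limited). The gripper opens to 85 mm and grips with 20 to 120 N. Pads are 22 mm wide; open, the fingers measure 114 mm over their backs; the gripper's body (76 mm by 85 mm) begins 54 mm behind the grasp point. The pads swing forward as they close: fully open they stand 13 mm farther back than shut.
Start: joints at [1.431, 0.359, 0.012, 0, -1.224, -0.288], TCP at [0.28, 0.614, 0.231] pointing down, gripper open.
Joint ranges: [-3.07, 3.07], [-1.43, 2.12], [-1.02, 1.25], [-3.03, 1.67], [-3.05, -0], [-3.03, 3.03]. Speed limits (rad/s): [2.39, 2.39, 3.01, 3.14, 3.14, 3.14].

### API

Orientations are given as a unit quaternion [w, x, y, z].
In Python, from bench import arm gives the robot as it stands.
- The arm moves only by the tool play_rows, never from a script. Its argument "deltas" is one flat list of numbers, 6 for each row, row after row: the shift along the tool's x, y, z in m, then the turn, a rotation vector about the tool's x, y, z in degrees. In form: [x, y, z, wx, wy, wz, x, y, z, wx, wy, wz, ...]. A call has 1 to 8 rows; each row is the pose to reach, as a shift and turn from the pose commanded when the call began, along the tool's axes at that moment; what a row does not reach only later rows make up. A row lasts 1/12 s, in which the tool goes at most 41.7 mm and 7.16 degrees, less where a joint would pass 70% of its speed; a pose out of reach is approached as far as the arm can. A call with a gripper value outside its range is refused whole. "hand" is the opening, from -1 (shut) to 1 (fully open), set as the call begins (left out, the last holds). The fingers move at their own pace and stop on an object; "squeeze" is the grip in N (left out, the last holds). Time passes only in rows, so rows that repeat a pose let the fingers close. It gives the time, the measured TCP pose, the force, the opening and the grip force at its end, in the units of the state.
- arm.state(): the state, without advancing time (a new reading comes with each control period).
- arm.grab_frame(name): name is "scene" or "top" or "wrist"; returns a dict with "image" (384x512x3 uint8, blue, green, red), "K" (3x3 intrinsics, pixels), "R" (3x3) and "t" (3): a world point X has camera coordinates R X + t. Camera axes: x right, y down, z forward; pixel columns grow to the right and rows downward; lengths in m; the calibration is good to about 2 mm. A picture is of the moment at which its call begins. There is no depth.
- arm.close_job(): hands the job in; it is judged then, once.
The state is a dict: "clock": time; "joint_pos": joint angles; "qvel": joint speeds; "tau": joint torques, N m; "ee_pos": TCP position; "ee_rot": TCP orientation; "force": force on the tool from outside, world axes, zero at the start; "ft_torque": the same for the moment, N m; "finger_gap": opening from 0.0 (shut) to 1.0 (fully open); "grasp_force": force on a finger pad.
Only numpy, scipy, OpenCV 4.12 (cv2) and the standard library are available. Lean on these libraries where they do the work, as an engineer would, in place of code of your own. Each camera call takes 0.05 s, during which the arm holds its last target. There are 200 camera calls.

## Working session

There is one attempt and no reset: what is moved stays moved. The work goes in short steps, Python scripts to look and compute and a tool call to move; the robot and the scene stay as the last step left them, time stands still between calls to the robot, and variables do not carry over. Pictures are saved under pics/ and viewed, at most 10 in all, crops included, and the job is handed in when it is done.

Besides the shell and the picture viewer there is one more tool, called after ">>>" by a JSON object that holds its "fn" and its "kwargs". play_rows: Moves the arm, as the interface text tells. Its arguments: {"type":"object","properties":{"deltas":{"type":"array","items":{"type":"number"}},"hand":{"type":"number"},"squeeze":{"type":"number"}},"required":["deltas"]}

```bash
mkdir -p pics; ls
python3 - <<'E'
from bench import arm
import cv2,json,numpy as np
s=arm.state();print({k:np.round(v,3).tolist() for k,v in s.items()})
for n in("top","scene"):
    f=arm.grab_frame(n);cv2.imwrite(f"pics/{n}0.png",cv2.resize(f["image"],(800,600),interpolation=cv2.INTER_CUBIC))
    np.savez(f"{n}0.npz",**f)
    print(n,f["K"].tolist(),np.round(f["R"],4).tolist(),np.round(f["t"],4).tolist())
E
```

```text
pics
{'clock': 0.0, 'joint_pos': [1.431, 0.359, 0.011, -0.0, -1.224, -0.288], 'qvel': [-0.0, 0.001, 0.0, 0.0, -0.0, -0.0], 'tau': [-0.0, -58.332, 29.342, 6.937, -0.006, 0.0], 'ee_pos': [0.28, 0.614, 0.23], 'ee_rot': [0.001, 0.977, -0.212, -0.0], 'force': [-0.747, 0.103, 0.153], 'ft_torque': [-0.053, 0.001, -0.03], 'grasp_force': 0.0, 'finger_gap': 1.004}
top [[412.45723941057236, 0.0, 263.0471193422336], [0.0, 412.45723941057236, 190.27623016881913], [0.0, 0.0, 1.0]] [[-0.0002, -0.9998, -0.0214], [-0.9818, 0.0043, -0.1901], [0.1901, 0.021, -0.9815]] [0.0029, 0.5585, 1.1429]
scene [[351.86369360188064, 0.0, 254.79313437300337], [0.0, 351.86369360188064, 194.09063095448718], [0.0, 0.0, 1.0]] [[0.5509, 0.8344, -0.0157], [0.6842, -0.4623, -0.564], [-0.4779, 0.3, -0.8256]] [-0.2956, -0.3388, 1.195]
```

View pics/top0.png

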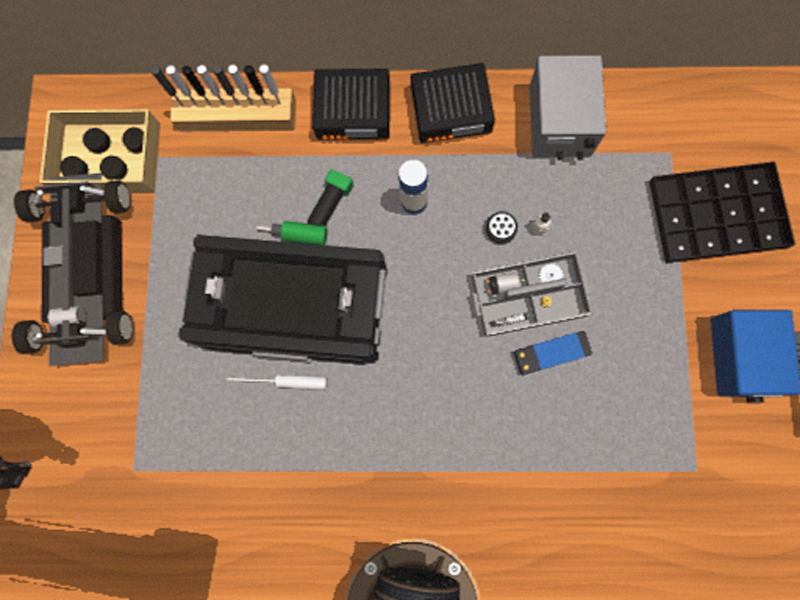

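View pics/scene0.png

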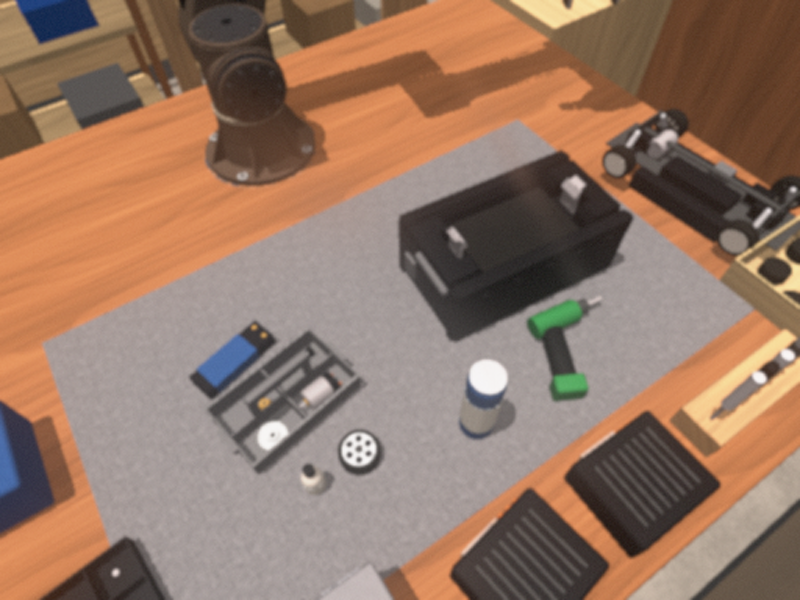

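The top view shows the tray near (530,294) and the chest near (285,298). The scene view shows the same layout. I'll enlarge both.

Run:
```python
import cv2,numpy as np
im=np.load("top0.npz")["image"]
a=im[145:240,110:253]; b=im[155:220,290:390]
a=cv2.resize(a,None,fx=4.5,fy=4.5,interpolation=cv2.INTER_CUBIC)
a=cv2.resize(im[150:238,112:252],(560,352),interpolation=cv2.INTER_CUBIC) #x4
b=cv2.resize(im[158:218,295:385],(360,240),interpolation=cv2.INTER_CUBIC)
c=np.zeros((600,560,3),np.uint8);c[:352]=cv2.convertScaleAbs(a,alpha=2.2,beta=20);c[356:596,:360]=b
cv2.imwrite("pics/crop0.png",c)
```

```text
(no output)
```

View pics/crop0.png

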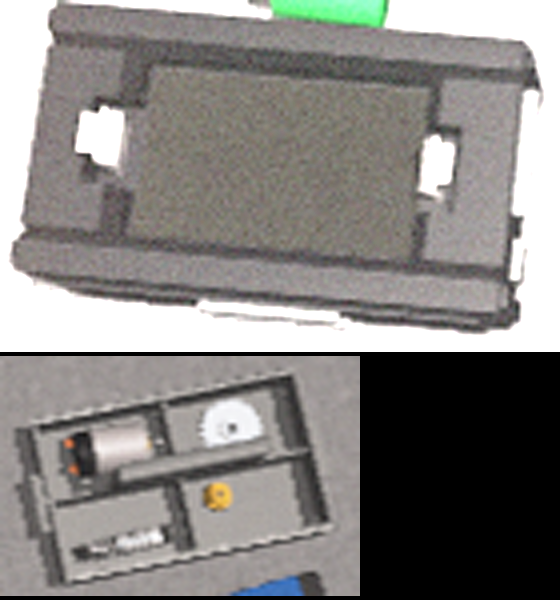

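Liner corners in the crop are (150,66), (438,85), (407,262) and (130,240). Tray rim corners are (33,427), (297,376), (331,527) and (64,583). The handle's top runs from about (120,468) to (272,440).

```bash
cat > h.py <<'E'
import numpy as np
from bench import arm
from scipy.spatial.transform import Rotation as Ro
def ray(f,px,z):
    px=np.atleast_2d(px).astype(float);d=np.c_[px,np.ones(len(px))]@np.linalg.inv(f["K"]).T@f["R"]
    c=-f["R"].T@f["t"];return c+d*((z-c[2])/d[:,2])[:,None]
def proj(f,X):
    q=(np.atleast_2d(X)@f["R"].T+f["t"])@f["K"].T;return q[:,:2]/q[:,2:]
def rot():
    s=arm.state();w=s["ee_rot"];return Ro.from_quat([w[1],w[2],w[3],w[0]]),np.array(s["ee_pos"])
E
python3 - <<'E'
from h import *
f=dict(np.load("top0.npz"))
L=ray(f,np.array([[150,66],[438,85],[407,262],[130,240]])/4+[112,150],.1)
T=ray(f,(np.array([[33,427],[297,376],[331,527],[64,583]])-[0,356])/4+[295,158],.04)
H=ray(f,(np.array([[120,468],[272,440]])-[0,356])/4+[295,158],.09)
for n,P in(("liner",L),("tray",T)):
    print(n,P.round(3).tolist(),P.mean(0).round(4),[np.linalg.norm(P[i]-P[i-1]).round(3) for i in range(4)])
    for a,b in((1,0),(2,3)):
        d=P[b]-P[a];print("yaw of long axis",np.degrees(np.arctan2(-d[0],d[1])))
print("handle",H.round(3).tolist(),H.mean(0))
R,p=rot();print(R.as_matrix().round(3))
E
```

```text
liner [[0.62, 0.323, 0.1], [0.605, 0.118, 0.1], [0.479, 0.137, 0.1], [0.495, 0.33, 0.1]] [0.5496 0.2268 0.1   ] [np.float64(0.125), np.float64(0.205), np.float64(0.127), np.float64(0.194)]
yaw of long axis -4.171462120299628
yaw of long axis -4.721474398514982
tray [[0.604, -0.117, 0.04], [0.642, -0.312, 0.04], [0.529, -0.331, 0.04], [0.488, -0.137, 0.04]] [ 0.5658 -0.2242  0.04  ] [np.float64(0.118), np.float64(0.199), np.float64(0.115), np.float64(0.198)]
yaw of long axis 10.903271815015001
yaw of long axis 11.730616805735844
handle [[0.563, -0.173, 0.09], [0.583, -0.28, 0.09]] [ 0.57270686 -0.22663845  0.09      ]
[[ 0.91  -0.415 -0.   ]
 [-0.415 -0.91  -0.001]
 [ 0.     0.002 -1.   ]]
```

>>> {"fn": "play_rows", "kwargs": {"deltas": [0.0254,0.0268,-0.001,0,0,0,0.0508,0.0537,-0.002,0,0,0,0.0761,0.0805,-0.003,0,0,0,0.1015,0.1073,-0.004,0,0,0,0.127,0.134,-0.005,0,0,0,0.152,0.161,-0.006,0,0,0,0.178,0.188,-0.007,0,0,0,0.203,0.215,-0.008,0,0,0], "hand": 1}}

```text
clock: 0.77
ee_pos: [0.3756, 0.3323, 0.2391]
ee_rot: [0.0, 0.977, -0.212, -0.0]
force: [0.6, 0.6, 1.2]
finger_gap: 0.997
grasp_force: 0.0
```

>>> {"fn": "play_rows", "kwargs": {"deltas": [0.0254,0.0268,-0.001,0,0,0,0.0508,0.0537,-0.002,0,0,0,0.0761,0.0805,-0.003,0,0,0,0.1015,0.1073,-0.004,0,0,0,0.127,0.134,-0.005,0,0,0,0.152,0.161,-0.006,0,0,0,0.178,0.188,-0.007,0,0,0,0.203,0.215,-0.008,0,0,0]}}

```text
clock: 1.43
ee_pos: [0.4711, 0.0526, 0.2474]
ee_rot: [-0.0, 0.977, -0.212, 0.0]
force: [1.7, 1.5, 1.3]
finger_gap: 0.999
grasp_force: 0.0
```

>>> {"fn": "play_rows", "kwargs": {"deltas": [0.0254,0.0268,-0.001,0,0,6.8,0.0508,0.0537,-0.002,0,0,13.6,0.0761,0.0805,-0.003,0,0,20.4,0.1015,0.1073,-0.004,0,0,27.2,0.127,0.134,-0.005,0,0,34,0.152,0.161,-0.006,0,0,40.8,0.178,0.188,-0.006,0,0,47.5,0.203,0.215,-0.006,0,0,54.2]}}

```text
clock: 2.1
ee_pos: [0.5667, -0.2273, 0.253]
ee_rot: [0.0, 0.771, -0.636, -0.0]
force: [0.9, 0.9, -0.0]
finger_gap: 0.995
grasp_force: 0.0
```

Run:
```python
from h import *
import cv2
R,p=rot();print(p.round(4),R.as_matrix().round(3).tolist(),arm.state()["clock"],arm.state()["joint_pos"])
f=arm.grab_frame("wrist");np.savez("w0.npz",**f);cv2.imwrite("pics/w0.png",cv2.resize(f["image"],(800,600)))
print((-f["R"].T@f["t"]).round(3),f["R"].round(2).tolist())
```

```text
[ 0.5667 -0.2273  0.253 ] [[0.19, -0.982, -0.0], [-0.982, -0.19, 0.0], [-0.0, 0.0, -1.0]] 2.1 [-6.20354232e-02  2.40990688e-01 -1.03829766e-01 -1.75011869e-04
 -1.22640308e+00  2.53189167e-01]
[ 0.58  -0.295  0.395] [[-0.98, -0.19, 0.0], [-0.18, 0.94, 0.28], [-0.05, 0.27, -0.96]]
```

View pics/w0.png

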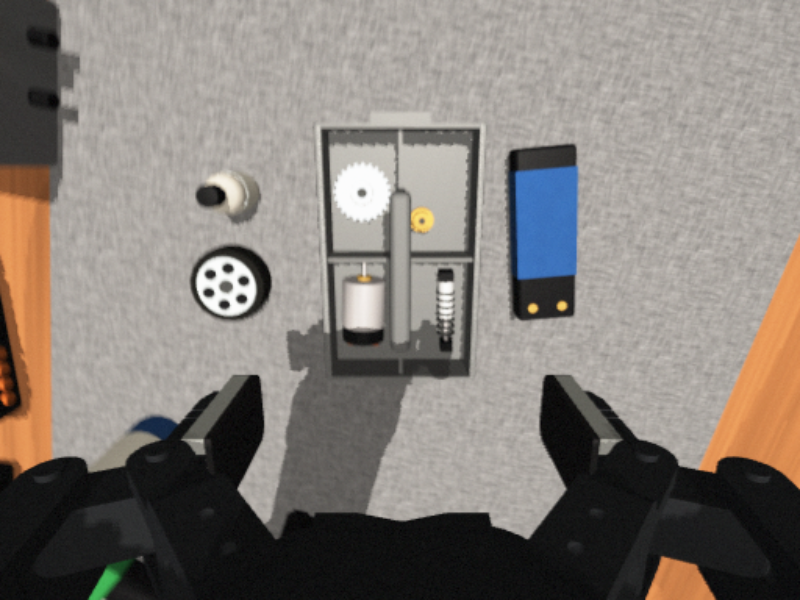

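The wrist view shows the bar handle from (401,190) to (400,348), rim corners at (317,125), (484,125), (473,377) and (330,377), and clear space beside it.

Run:
```python
from h import *
f=dict(np.load("w0.npz"));k=512/800
H=ray(f,np.array([[401,190],[400,348]])*k,.092);T=ray(f,np.array([[317,125],[484,125],[473,377],[330,377]])*k,.04)
print(H.round(4).tolist(),np.linalg.norm(H[1]-H[0]),H.mean(0).round(4))
print(T.round(4).tolist(),T.mean(0).round(4))
for d in(H[1]-H[0],T[3]-T[0],T[2]-T[1]):print(np.degrees(np.arctan2(-d[0],d[1])))
R,p=rot();print("delta tool",R.inv().apply(np.append((H.mean(0))[:2],.063)-p).round(4))
```

```text
[[0.5769, -0.2799, 0.092], [0.5573, -0.1747, 0.092]] 0.10703442642109086 [ 0.5671 -0.2273  0.092 ]
[[0.6437, -0.3104, 0.04], [0.5268, -0.333, 0.04], [0.4891, -0.1402, 0.04], [0.6055, -0.1178, 0.04]] [ 0.5663 -0.2254  0.04  ]
10.544665972656137
11.228414035819814
11.054613906101793
delta tool [-0.0052 -0.0003  0.1891]
```

>>> {"fn": "play_rows", "kwargs": {"deltas": [0,0,0.015,0,0,0,0,0,0.045,0,0,0,0,0,0.08,0,0,0,0,0,0.115,0,0,0,0,0,0.145,0,0,0,0,0,0.17,0,0,0,0,0,0.183,0,0,0,0,0,0.19,0,0,0]}}

```text
clock: 2.82
ee_pos: [0.5648, -0.2251, 0.0604]
ee_rot: [0.001, 0.773, -0.634, -0.002]
force: [-0.0, 0.7, 0.3]
finger_gap: 1.001
grasp_force: 0.0
```

>>> {"fn": "play_rows", "kwargs": {"deltas": [0,0,0,0,0,0,0,0,0,0,0,0,0,0,0,0,0,0,0,0,0,0,0,0,0,0,0,0,0,0,0,0,0,0,0,0,0,0,0,0,0,0,0,0,0,0,0,0], "hand": -1, "squeeze": 100}}

```text
clock: 3.48
ee_pos: [0.5672, -0.2254, 0.0644]
ee_rot: [-0.0, 0.773, -0.634, 0.001]
force: [-0.9, 1.6, 6.3]
finger_gap: 0.145
grasp_force: 98.3
```

>>> {"fn": "play_rows", "kwargs": {"deltas": [0,0,0,0,0,0,0,0,0,0,0,0,0,0,0,0,0,0,0,0,0,0,0,0,0,0,0,0,0,0,0,0,0,0,0,0]}}

```text
clock: 3.98
ee_pos: [0.5673, -0.2254, 0.0645]
ee_rot: [-0.0, 0.773, -0.634, 0.001]
force: [-0.4, 1.6, 6.5]
finger_gap: 0.144
grasp_force: 98.3
```

>>> {"fn": "play_rows", "kwargs": {"deltas": [0,0,-0.003,0,0,0,0,0,-0.01,0,0,0,0,0,-0.02,0,0,0,0,0,-0.032,0,0,0,0,0,-0.044,0,0,0,0,0,-0.054,0,0,0,0,0,-0.06,0,0,0,0,0,-0.062,0,0,0]}}

```text
clock: 4.65
ee_pos: [0.5671, -0.2255, 0.1268]
ee_rot: [-0.0, 0.773, -0.634, 0.001]
force: [0.0, -0.4, -4.6]
finger_gap: 0.143
grasp_force: 97.7
```

>>> {"fn": "play_rows", "kwargs": {"deltas": [0,0,-0.003,0,0,0,0,0,-0.012,0,0,0,0,0,-0.028,0,0,0,0,0,-0.05,0,0,0,0,0,-0.075,0,0,0,0,0,-0.1,0,0,0,0,0,-0.117,0,0,0,0,0,-0.123,0,0,0]}}

```text
clock: 5.32
ee_pos: [0.5676, -0.2258, 0.2517]
ee_rot: [-0.001, 0.773, -0.634, 0.002]
force: [0.9, 0.0, -5.0]
finger_gap: 0.145
grasp_force: 97.9
```

Run:
```python
from h import *
import cv2
R,p=rot();s=arm.state();print(p.round(4),R.as_matrix().round(4).tolist(),s["force"],s["ft_torque"],s["grasp_force"])
f=arm.grab_frame("wrist");np.savez("w1.npz",**f);w=f["image"]
g=arm.grab_frame("scene");np.savez("s1.npz",**g)
c=np.hstack([cv2.resize(w,(400,300)),cv2.resize(g["image"],(400,300))]);cv2.imwrite("pics/lift.png",c)
```

```text
[ 0.5676 -0.2258  0.2517] [[0.1961, -0.9806, 0.0041], [-0.9806, -0.1961, -0.0011], [0.0019, -0.0038, -1.0]] [ 9.42248540e-01  2.62389265e-03 -5.00269571e+00] [-0.12074725 -0.17364129 -0.0229873 ] 97.85135865211487
```

View pics/lift.png

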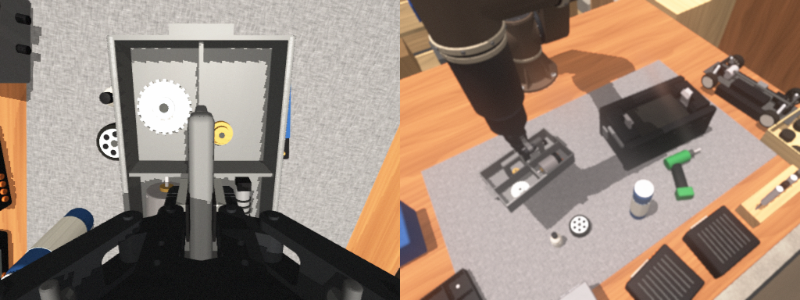

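The wrist half shows the tray held level with the gear and pinion in place, its far rim corners at (111,40) and (293,38) in 400-px units. The motor and shock are visible below. The scene half shows the path to the chest clear.

>>> {"fn": "play_rows", "kwargs": {"deltas": [-0.0019,-0.0003,0,0,0,0,-0.0076,-0.0012,0,0,0,0,-0.017,-0.0027,0,0,0,0,-0.03,-0.0048,0,0,0,0,-0.0462,-0.0073,0,0,0,0,-0.0655,-0.0104,0,0,0,0,-0.0875,-0.0139,0,0,0,0,-0.1119,-0.0178,0,0,0,0]}}

```text
clock: 6.08
ee_pos: [0.5615, -0.1104, 0.2477]
ee_rot: [0.0, 0.773, -0.634, -0.0]
force: [0.4, 0.7, -5.9]
finger_gap: 0.142
grasp_force: 97.8
```

>>> {"fn": "play_rows", "kwargs": {"deltas": [-0.0263,-0.0042,0,0,0,0,-0.054,-0.0086,0,0,0,0,-0.0827,-0.0131,0,0,0,0,-0.1119,-0.0178,0,0,0,0,-0.1411,-0.0224,0,0,0,0,-0.1698,-0.0269,0,0,0,0,-0.1975,-0.0313,0,0,0,0,-0.2237,-0.0355,0,0,0,0]}}

```text
clock: 6.75
ee_pos: [0.552, 0.1168, 0.248]
ee_rot: [0.0, 0.774, -0.634, -0.0]
force: [0.3, -0.3, -5.5]
finger_gap: 0.149
grasp_force: 97.8
```

>>> {"fn": "play_rows", "kwargs": {"deltas": [-0.0243,-0.0039,0,0,0,0.5,-0.0464,-0.0074,0,0,0,2,-0.0656,-0.0104,0,0,0,4.5,-0.0819,-0.013,0,0,0,7.5,-0.0948,-0.015,0,0,0,10.5,-0.1043,-0.0165,0,0,0,13,-0.11,-0.0174,0,0,0,15,-0.1119,-0.0178,0,0,0,15.7]}}

```text
clock: 7.42
ee_pos: [0.5476, 0.2292, 0.2477]
ee_rot: [-0.0, -0.679, 0.734, 0.0]
force: [-0.2, 0.1, -5.8]
finger_gap: 0.142
grasp_force: 97.8
```

>>> {"fn": "play_rows", "kwargs": {"deltas": [0,0,0,0,0,0,0,0,0,0,0,0,0,0,0,0,0,0,0,0,0,0,0,0]}}

```text
clock: 7.75
ee_pos: [0.5486, 0.227, 0.2483]
ee_rot: [-0.0, -0.679, 0.734, -0.0]
force: [-0.2, 0.3, -5.2]
finger_gap: 0.148
grasp_force: 97.8
```

Run:
```python
from h import *
import cv2
R,p=rot();s=arm.state();print(p.round(4),R.as_matrix().round(4).tolist(),s["force"].round(2) if hasattr(s["force"],"round") else s["force"],s["clock"])
f=arm.grab_frame("wrist");np.savez("w2.npz",**f)
cv2.imwrite("pics/w2.png",cv2.convertScaleAbs(cv2.resize(f["image"][:288],(800,450),interpolation=cv2.INTER_CUBIC),alpha=1.7,beta=15))
```

```text
[0.5486 0.227  0.2483] [[-0.0767, -0.9971, -0.0], [-0.9971, 0.0767, -0.0], [0.0001, 0.0, -1.0]] [-0.23  0.29 -5.21] 7.75
```

View pics/w2.png

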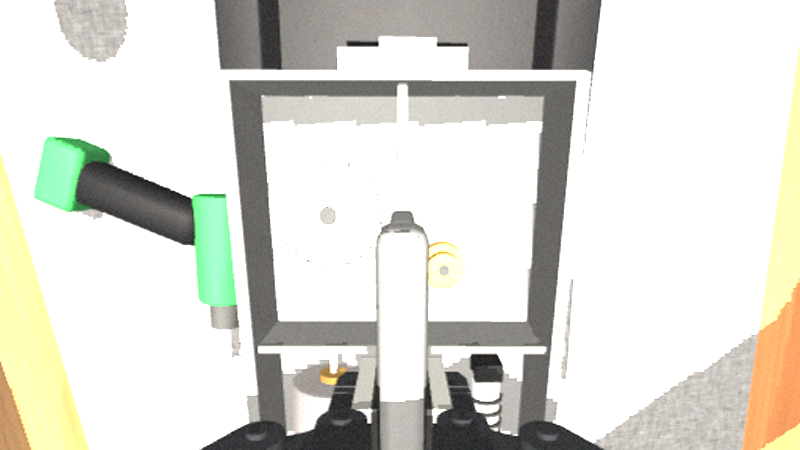

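The wrist view shows the tray's lug from (337,68) to (467,46). catch_r's tip spans columns 378–437 just behind it. The chest's outer edges at the picture's top are at columns 217 and 600.

Run:
```python
from h import *
f=dict(np.load("w2.npz"));k=.64
R,p=rot();M=R.as_matrix();
foot=p[2]-.0645
def rel(name,px,z):
    X=ray(f,np.array(px)*k,z)
    print(name,X[:,:2].round(4).tolist(),"tool xy of mean",R.inv().apply(X.mean(0)-p).round(4)[:2],"len",np.linalg.norm(X[1]-X[0]).round(4))
rel("tray far rim corners",[[228,72],[588,72]],foot+.04)
rel("lug top outer",[[337,46],[467,46]],foot+.032)
rel("catch",[[378,38],[437,38]],.145)
rel("chest edges",[[217,1],[600,1]],.132)
rel("rail inner",[[280,1],[533,1]],.132)
rel("handle end",[[377,225],[427,225]],foot+.092)
a=np.array([[-.0767,-.9971]])
# predicted catch pixels at bay guess, yaw -4.4
b=np.array([.5496,.2268]);
for yaw in(-4.4,):
    y=np.radians(yaw);ey=np.array([-np.sin(y),np.cos(y)]);ex=np.array([np.cos(y),np.sin(y)])
    for d in(.1,.105,.11,.115,.165):
        for w in(-.018,.018):
            print(d,w,(proj(f,np.append(b-d*ey+w*ex,.145))/k).round(0))
```

```text
tray far rim corners [[0.597, 0.1251], [0.4802, 0.1341]] tool xy of mean [0.0979 0.0026] len 0.1172
lug top outer [[0.5616, 0.1184], [0.518, 0.1217]] tool xy of mean [0.1073 0.0006] len 0.0437
catch [[0.5494, 0.1003], [0.5217, 0.1024]] tool xy of mean [0.1263 0.0034] len 0.0278
chest edges [[0.6263, 0.0751], [0.4407, 0.0894]] tool xy of mean [0.1455 0.004 ] len 0.1862
rail inner [[0.5958, 0.0774], [0.4731, 0.0869]] tool xy of mean [0.1455 0.003 ] len 0.123
handle end [[0.5501, 0.172], [0.5379, 0.1729]] tool xy of mean [0.0547 0.0005] len 0.0122
0.1 -0.018 [[435.  98.]]
0.1 0.018 [[361.  98.]]
0.105 -0.018 [[436.  87.]]
0.105 0.018 [[361.  87.]]
0.11 -0.018 [[436.  76.]]
0.11 0.018 [[361.  76.]]
0.115 -0.018 [[436.  64.]]
0.115 0.018 [[361.  64.]]
0.165 -0.018 [[438. -59.]]
0.165 0.018 [[358. -59.]]
```

Run:
```python
from h import *
import cv2
b=np.array([.5475,.2268]);y=np.radians(-4.4);ey=np.array([-np.sin(y),np.cos(y)]);ex=np.array([np.cos(y),np.sin(y)])
def rect(lx,ly,z):return np.array([np.append(b+sx*lx/2*ex+sy*ly/2*ey,z) for sx,sy in((1,1),(1,-1),(-1,-1),(-1,1))])
out=[]
for n,(r0,r1,c0,c1) in(("top",(145,240,110,255)),("scene",(92,220,250,410))):
    f=dict(np.load(n+"0.npz"));S=5 if n=="top" else 4.6
    im=cv2.convertScaleAbs(cv2.resize(f["image"][r0:r1,c0:c1],None,fx=S,fy=S,interpolation=cv2.INTER_CUBIC),alpha=2.2,beta=15)
    for L,c in((rect(.118,.196,.1),(0,0,255)),(rect(.19,.33,.132),(0,255,255))):
        q=((proj(f,L)-[c0,r0]+.5)*S).astype(np.int32);cv2.polylines(im,[q],True,c,1)
    out.append(im)
cv2.imwrite("pics/ov1.png",out[0]);cv2.imwrite("pics/ov2.png",out[1])
```

```text
(no output)
```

View pics/ov1.png

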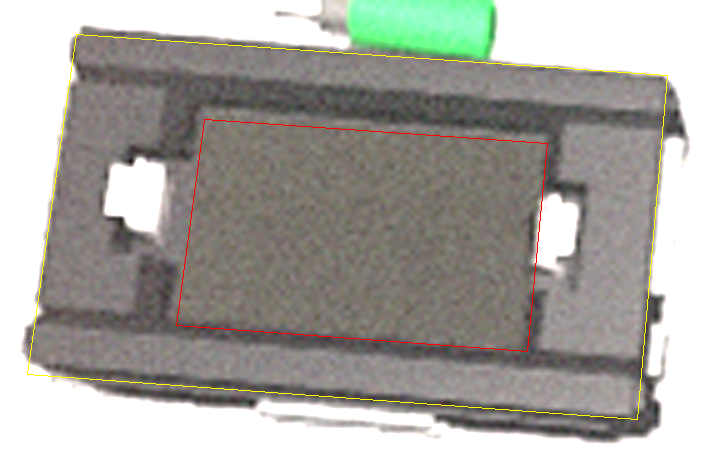

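View pics/ov2.png

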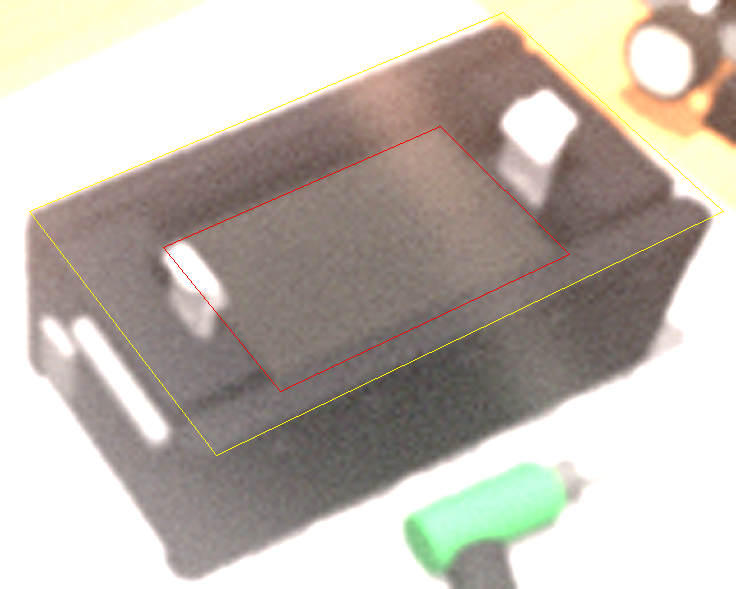

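The overlays agree with the bay estimate to about 2 mm, and the wrist view differs from them by 2 mm the other way. That is within the lead-in, so I'll descend and watch the forces.

>>> {"fn": "play_rows", "kwargs": {"deltas": [0.001,0,0.003,0,0,0,0.001,0,0.01,0,0,0,0.001,0,0.02,0,0,0,0.001,0,0.03,0,0,0,0.001,0,0.039,0,0,0,0.001,0,0.045,0,0,0,0.001,0,0.049,0,0,0,0.001,0,0.05,0,0,0]}}

```text
clock: 8.47
ee_pos: [0.5483, 0.2262, 0.1971]
ee_rot: [-0.001, -0.679, 0.734, 0.0]
force: [-0.0, -0.6, -5.8]
finger_gap: 0.143
grasp_force: 97.8
```

>>> {"fn": "play_rows", "kwargs": {"deltas": [0,0,0.002,0,0,0,0,0,0.004,0,0,0,0,0,0.006,0,0,0,0,0,0.008,0,0,0,0,0,0.009,0,0,0,0,0,0.01,0,0,0,0,0,0.01,0,0,0,0,0,0.01,0,0,0]}}

```text
clock: 9.13
ee_pos: [0.5486, 0.2264, 0.1883]
ee_rot: [0.0, -0.679, 0.734, -0.0]
force: [0.9, -1.0, -5.5]
finger_gap: 0.144
grasp_force: 97.8
```

Run:
```python
from h import *
s=arm.state();print({k:np.round(s[k],4).tolist() for k in("clock","ee_pos","ee_rot","force","ft_torque","grasp_force")})
```

```text
{'clock': 9.1333, 'ee_pos': [0.5486, 0.2264, 0.1883], 'ee_rot': [0.0, -0.6794, 0.7338, -0.0], 'force': [0.8736, -1.007, -5.5238], 'ft_torque': [-0.105, 0.0428, -0.0595], 'grasp_force': 97.8288}
```

>>> {"fn": "play_rows", "kwargs": {"deltas": [0,0,0.001,0,0,0,0,0,0.002,0,0,0,0,0,0.003,0,0,0,0,0,0.004,0,0,0,0,0,0.005,0,0,0,0,0,0.005,0,0,0,0,0,0.005,0,0,0]}}

```text
clock: 9.72
ee_pos: [0.5486, 0.2263, 0.1832]
ee_rot: [-0.0, -0.679, 0.734, -0.0]
force: [-0.2, -0.5, -6.0]
finger_gap: 0.143
grasp_force: 97.8
```

>>> {"fn": "play_rows", "kwargs": {"deltas": [0,0,0.001,0,0,0,0,0,0.002,0,0,0,0,0,0.003,0,0,0,0,0,0.004,0,0,0,0,0,0.004,0,0,0,0,0,0.004,0,0,0]}}

```text
clock: 10.22
ee_pos: [0.5487, 0.2261, 0.1795]
ee_rot: [-0.0, -0.679, 0.734, -0.0]
force: [-0.2, -3.6, -3.3]
finger_gap: 0.144
grasp_force: 98.3
```

Run:
```python
from h import *
s=arm.state();print({k:np.round(s[k],4).tolist() for k in("clock","ee_pos","ee_rot","force","ft_torque","grasp_force")})
```

```text
{'clock': 10.2167, 'ee_pos': [0.5487, 0.2261, 0.1795], 'ee_rot': [-0.0, -0.6793, 0.7338, -0.0002], 'force': [-0.2153, -3.611, -3.2719], 'ft_torque': [-1.0953, 0.0589, -0.0501], 'grasp_force': 98.2941}
```

>>> {"fn": "play_rows", "kwargs": {"deltas": [0.0005,0,0,0,0,0,0.001,0,0,0,0,0,0.0015,0,0,0,0,0,0.002,0,0,0,0,0,0.002,0,0,0,0,0,0.002,0,0,0,0,0]}}

```text
clock: 10.72
ee_pos: [0.5487, 0.2251, 0.1794]
ee_rot: [0.001, -0.679, 0.734, 0.0]
force: [-0.4, 3.7, -2.7]
finger_gap: 0.144
grasp_force: 98.2
```

>>> {"fn": "play_rows", "kwargs": {"deltas": [0,0,0.0005,0,0,0,0,0,0.001,0,0,0,0,0,0.0015,0,0,0,0,0,0.002,0,0,0,0,0,0.002,0,0,0,0,0,0.002,0,0,0]}}

```text
clock: 11.22
ee_pos: [0.5491, 0.2248, 0.1781]
ee_rot: [0.001, -0.679, 0.734, -0.0]
force: [0.5, 4.7, 4.2]
finger_gap: 0.148
grasp_force: 99.2
```

Run:
```python
from h import *
s=arm.state();print({k:np.round(s[k],4).tolist() for k in("clock","ee_pos","ee_rot","force","ft_torque","grasp_force")})
```

```text
{'clock': 11.2167, 'ee_pos': [0.5491, 0.2248, 0.1781], 'ee_rot': [0.0009, -0.6795, 0.7337, -0.0002], 'force': [0.4691, 4.7481, 4.1859], 'ft_torque': [1.4179, 0.0751, -0.1357], 'grasp_force': 99.1714}
```

>>> {"fn": "play_rows", "kwargs": {"deltas": [-0.0005,0,0,0,0,0,-0.001,0,0.0005,0,0,0,-0.001,0,0.001,0,0,0,-0.001,0,0.0015,0,0,0,-0.001,0,0.002,0,0,0,-0.001,0,0.002,0,0,0,-0.001,0,0.002,0,0,0]}}

```text
clock: 11.8
ee_pos: [0.549, 0.225, 0.176]
ee_rot: [0.0, -0.679, 0.734, -0.0]
force: [0.4, 1.3, 6.2]
finger_gap: 0.147
grasp_force: 99.7
```

>>> {"fn": "play_rows", "kwargs": {"deltas": [0,0,0.0005,0,0,0,0,0,0.001,0,0,0,0,0,0.0015,0,0,0,0,0,0.002,0,0,0,0,0,0.002,0,0,0,0,0,0.002,0,0,0]}}

```text
clock: 12.3
ee_pos: [0.5492, 0.225, 0.1745]
ee_rot: [0.001, -0.679, 0.734, -0.001]
force: [-0.6, 0.4, 9.4]
finger_gap: 0.139
grasp_force: 100.2
```

>>> {"fn": "play_rows", "kwargs": {"deltas": [0,0,0.0005,0,0,0,0,0,0.001,0,0,0,0,0,0.0015,0,0,0,0,0,0.002,0,0,0,0,0,0.0025,0,0,0,0,0,0.003,0,0,0,0,0,0.003,0,0,0,0,0,0.003,0,0,0]}}

```text
clock: 12.97
ee_pos: [0.5497, 0.2252, 0.1735]
ee_rot: [0.001, -0.68, 0.733, -0.001]
force: [-4.0, 0.5, 21.5]
finger_gap: 0.142
grasp_force: 102.0
```

>>> {"fn": "play_rows", "kwargs": {"deltas": [0,0,0.0005,0,0,0,0,0,0.001,0,0,0,0,0,0.0015,0,0,0,0,0,0.002,0,0,0,0,0,0.0025,0,0,0,0,0,0.003,0,0,0,0,0,0.003,0,0,0,0,0,0.003,0,0,0]}}

```text
clock: 13.63
ee_pos: [0.5483, 0.2261, 0.1664]
ee_rot: [0.0, -0.679, 0.734, 0.001]
force: [1.8, 7.2, -3.1]
finger_gap: 0.145
grasp_force: 99.6
```

>>> {"fn": "play_rows", "kwargs": {"deltas": [0,0,0.0005,0,0,0,0,0,0.001,0,0,0,0,0,0.0015,0,0,0,0,0,0.002,0,0,0,0,0,0.0025,0,0,0,0,0,0.003,0,0,0,0,0,0.003,0,0,0,0,0,0.003,0,0,0]}}

```text
clock: 14.3
ee_pos: [0.548, 0.2251, 0.1647]
ee_rot: [-0.0, -0.679, 0.734, 0.0]
force: [-4.1, 3.0, 5.4]
finger_gap: 0.146
grasp_force: 100.8
```

Run:
```python
from h import *
s=arm.state();print({k:np.round(s[k],4).tolist() for k in("clock","ee_pos","ee_rot","force","ft_torque","grasp_force")})
```

```text
{'clock': 14.3, 'ee_pos': [0.548, 0.2251, 0.1647], 'ee_rot': [-0.0002, -0.6794, 0.7338, 0.0002], 'force': [-4.1422, 3.0015, 5.4122], 'ft_torque': [1.722, 1.6236, 0.0559], 'grasp_force': 100.8327}
```

>>> {"fn": "play_rows", "kwargs": {"deltas": [0,0,0.0005,0,0,0,0,0,0.001,0,0,0,0,0,0.0015,0,0,0,0,0,0.002,0,0,0,0,0,0.002,0,0,0,0,0,0.002,0,0,0,0,0,0.002,0,0,0,0,0,0.002,0,0,0]}}

```text
clock: 14.97
ee_pos: [0.548, 0.2251, 0.1644]
ee_rot: [0.0, -0.68, 0.734, -0.0]
force: [-10.4, 1.3, 15.7]
finger_gap: 0.144
grasp_force: 102.7
```

>>> {"fn": "play_rows", "kwargs": {"deltas": [0,0,0.0005,0,0,0,0,0,0.001,0,0,0,0,0,0.0015,0,0,0,0,0,0.0015,0,0,0,0,0,0.0015,0,0,0,0,0,0.0015,0,0,0]}}

```text
clock: 15.47
ee_pos: [0.548, 0.225, 0.1644]
ee_rot: [0.001, -0.68, 0.734, -0.0]
force: [-15.1, 0.4, 25.2]
finger_gap: 0.144
grasp_force: 104.1
```

Run:
```python
from h import *
import cv2
s=arm.state();print({k:np.round(s[k],4).tolist() for k in("clock","ee_pos","ee_rot","force","ft_torque","grasp_force")})
w=arm.grab_frame("wrist")["image"];g=arm.grab_frame("scene")["image"]
e=lambda i,sz:cv2.convertScaleAbs(cv2.resize(i,sz,interpolation=cv2.INTER_CUBIC),alpha=1.6,beta=10)
cv2.imwrite("pics/fin.png",np.hstack([e(w,(400,300)),e(g[92:212,250:410],(400,300))]))
```

```text
{'clock': 15.4667, 'ee_pos': [0.548, 0.225, 0.1644], 'ee_rot': [0.0006, -0.6796, 0.7335, -0.0003], 'force': [-15.0938, 0.3574, 25.213], 'ft_torque': [1.1711, 5.353, -0.0014], 'grasp_force': 104.0629}
```

View pics/fin.png

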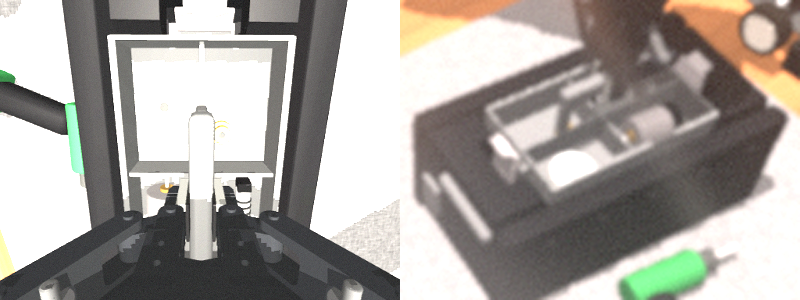

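The wrist half shows catch_r over the lug at (200,20), with gear, pinion, motor and shock in place. The scene half shows the tray sunk in the bay. I'll ease the sideways load, then check that the tray hasn't slipped in the grip.

>>> {"fn": "play_rows", "kwargs": {"deltas": [0,0.0005,0,0,0,0,0,0.001,0,0,0,0,0,0.0015,0,0,0,0,0,0.0015,0,0,0,0,0,0.0015,0,0,0,0,0,0.0015,0,0,0,0]}}

```text
clock: 16.07
ee_pos: [0.548, 0.225, 0.1644]
ee_rot: [0.001, -0.68, 0.734, -0.001]
force: [-8.1, -1.4, 21.4]
finger_gap: 0.15
grasp_force: 103.4
```

Run:
```python
from h import *
import cv2
s=arm.state();print({k:np.round(s[k],4).tolist() for k in("clock","ee_pos","ee_rot","force","ft_torque","grasp_force")})
g=lambda i:cv2.cvtColor(i,cv2.COLOR_BGR2GRAY)
a=g(np.load("w1.npz")["image"]);f=arm.grab_frame("wrist");b=g(f["image"])
for n,(x,y) in dict(rimL=(142,51),rimR=(375,49),crossL=(170,223),crossR=(345,223),gear=(210,137),barEnd=(258,140)).items():
    t=a[y-11:y+12,x-11:x+12];r=cv2.matchTemplate(b[y-31:y+32,x-31:x+32],t,cv2.TM_CCOEFF_NORMED)
    _,v,_,l=cv2.minMaxLoc(r);print(n,round(v,2),l[0]-20,l[1]-20)
# expected image shift of the far rim for a 2 deg tilt (end 3.5 mm higher)
R,p=rot();e=R.apply([[.1,.06,.0245],[.1,.06,.021]])+p;print(proj(f,e))
```

```text
{'clock': 16.0667, 'ee_pos': [0.548, 0.225, 0.1644], 'ee_rot': [0.0015, -0.6796, 0.7335, -0.001], 'force': [-8.1455, -1.3713, 21.4272], 'ft_torque': [0.4125, 2.7077, -0.0039], 'grasp_force': 103.3897}
rimL 0.6 -20 14
rimR 0.35 0 6
crossL 0.97 0 0
crossR 0.96 1 0
gear 0.96 1 -1
barEnd 0.95 1 0
[[374.67203208  41.5648049 ]
 [377.35078888  40.11165447]]
```

The tray hasn't shifted in the grip: the divider cross, gear and bar end match the lift picture to 1 px. At TCP z 0.1644 its foot is on the floor, with 21 N pushing down.

```bash
python3 -c "
from bench import arm
print(arm.state()['force']);print(arm.close_job())"
```

```text
[-7.0130332 -0.5028379 21.7225092]
the job is handed in; nothing more can be done
None
```

The job is handed in: the tray is on the bay floor with its parts still in it, the gripper is pressing it down with about 21 N, and nothing else on the bench was touched; I saw the -y catch over its lug, but judged the +y catch from the scene picture, the force drop and the tray sitting level.

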